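# Cull the faulty stone blanks with the tipping pan

### The arm

A 7-joint arm with a two-finger parallel gripper is mounted at the origin on the work surface. World frame = base frame: x ahead of the robot, y to its left, z up, the work surface at z = 0. Lengths are in m, angles in rad, forces in N, time in s.
With the tool pointing down it reaches from about 0.425 to 0.875 m from the base axis. Payload 8.4 kg.
Tool frame: the origin (TCP) lies midway between the tips of the shut fingers; the grasp point (between the pads) lies 19 mm behind it; z points along the fingers, y is the line along which they close (so a half turn about z gives the same grasp; the last joint's range is limited). The gripper opens to 87 mm and grips with 3 to 60 N. Pads are 19 mm wide; open, the fingers measure 117 mm over their backs; the gripper's body (75 mm by 190 mm) begins 51 mm behind the grasp point.
Start: joints at [-1.42, 0.333, 0.04, 1.465, -0.013, 1.343, -0.059], TCP at [0.161, 0.63, 0.223] pointing down, gripper open.
Joint ranges: [-2.58, 2.58], [-0.38, 2.09], [-1.3, 1.39], [0.25, 2.4], [-1.5, 4.64], [0.08, 2.09], [-2.65, 2.65]. Speed limits (rad/s): [2.22, 2.22, 2.79, 2.79, 3.14, 3.14, 3.14].

### API

Orientations are given as a unit quaternion [x, y, z, w].
In Python, from cell import env, vision gives the robot as it stands.
- The arm moves only by the shell command python3 -m inch 'ROWS'. ROWS is JSON, a list of rows, each a list of 7 numbers: the finger opening in m, from 0 to 0.087, then the shift along the tool's x, y, z in m, then the turn, a rotation vector about the tool's x, y, z in degrees. A call has 1 to 8 rows; each row is the pose to reach, as a shift and turn from the pose commanded when the call began, along the tool's axes at that moment; what a row does not reach only later rows make up. A row lasts 1/8 s, in which the tool goes at most 62.5 mm and 10.7 degrees, less where a joint would pass 70% of its speed; a pose out of reach is approached as far as the arm can. A call with a gripper value outside its range is refused whole. The fingers move at their own pace and stop on an object; the grip force is fixed at half the most. Time passes only in rows, so rows that repeat a pose let the fingers close. It gives the time, the measured TCP pose, the force, the opening and the grip force at its end, in the units of the state.
- env.sense(): the state, without advancing time (a new reading comes with each control period).
- vision.snapshot(name): name is "scene" or "top" or "wrist"; returns (picture, depth): 420x560x3 uint8, red, green, blue; 420x560 float32, m along the optical axis (not along the pixel's ray), 0 where there is no reading.
- vision.camera_model(name): a dict with "intrinsics" (3x3 intrinsics, pixels), "dist_coeffs" ([k1, k2, p1, p2, k3] as OpenCV has them; the pictures are not rectified), "pose" (4x4, takes a point from camera to world coordinates); the wrist camera has in their place "mount" (4x4, takes a point from camera to tool coordinates, whose origin is the TCP and whose axes are the flange's). Camera axes: x right, y down, z forward; pixel columns grow to the right and rows downward; lengths in m; the calibration is good to about 2 mm. A picture is of the moment at which its call begins: read the wrist's pose just before it. camera_model takes no time and is no camera call.
- env.sign_off(): hands the job in; it is judged then, once.
Trained networks look in the newest picture that a camera, given by its name, has taken for a name from the list of things; names that differ only in an ending like _2 or _b are one class to them, and where a whole thing is asked for, a point or a joint stands for the part that bears it (a point fixed in the world has none). Each returns a list of dicts, best first, with "score" (0 to 1); they miss things now and then, are a little off and sometimes report something else, mostly with a low value. They report only what shows in the picture. A call takes as long as a camera call. They do not tell look-alikes from the thing itself.
- vision.silhouettes(query, camera): "pixels" (420x560 bool, what is visible of it) and "point" ([column, row] in pixels, amid what is visible of it).
- vision.mark_of(query, camera): "point" ([column, row] in pixels: a listed point, or the origin of a listed thing).
The state is a dict: "clock": time; "q": joint angles; "dq": joint speeds; "effort": joint torques, N m; "tool_pos": TCP position; "tcp_rot": TCP orientation; "contact_force": force on the tool from outside, world axes, zero at the start; "wrist_torque": the same for the moment, N m; "width": finger opening in m; "grasp_force": force on a finger pad.
Only numpy, scipy, OpenCV 4.12 (cv2) and the standard library are available. Lean on these libraries where they do the work, as an engineer would, in place of code of your own. Each camera call takes 0.05 s, during which the arm holds its last target. There are 200 camera calls.

### The job

Two of the five stone blanks on the sorting plate are faulty: one is too short and one has its front corner broken away. Slide both of them fully onto the steel tipping pan, and only then swing the pan's lever right over to its stop so that they drop into the scrap box, and let the lever spring back home. Leave the three sound blanks lying where they are and do not disturb the other things on the bench.

Things in the scene. Friction and masses are not known exactly. Their poses are not given: they have to be found in the camera images.
- stand: fixed sorting stand. Origin on the table top (z = 0) under the seam between its plate and its tipping pan; own x along the row of stones, own y from the plate over the pan to the scrap box, z up
- stand_plate (a point): centre of the aluminium sorting plate's top face (70 mm above the table), in the stand's axes: it reaches 115 mm either way in x and 92.5 mm in y, with lips 8 mm high at both sides and the back, none towards the pan. The five stones lie on it side by side along x, in random order, about 42 mm from centre to centre, points towards the pan
- stand_pan (a point): centre of the steel tipping pan's face when level (68.5 mm above the table; does not tip with it), in the stand's axes: it reaches 111 mm either way in x and 49 mm in y, with 10 mm high rims at its x ends only
- stand_box (a point): centre of the inner floor of the open scrap box (6 mm above the table), in the stand's axes: inside it reaches 116 mm either way in x and 58 mm in y; its outer walls rise 78 mm above the table
- pan (a joint): angle of the tipping pan and its lever, one rigid piece hinged on the pan's edge next to the scrap box: 0 = home, pan level; 1.1 rad = at the stop, pan tipped steeply towards the box. Sprung: returns to 0 when let go; about 5 N at the knob
- pan_knob (a point): centre of the black ball (24 mm across) at the end of the lever: a 10 mm steel rod that stands up 120 mm from the pan's hinge, at the +x end of the stand (own x = 134 mm), leaning 0.5 rad towards the plate at home and 0.6 rad towards the scrap box at the stop. Push it in the stand's +y direction
- pan_hinge (a point): point on the hinge line of pan and lever, in the middle of the stand: own x 0, y 100, z 66.5 mm; the hinge line runs along the stand's x
- blank1: sound stone blank, flat dark grey-green stone bar 60 long x 24 wide x 14 thick: square at one end, the other end a full symmetrical point (the last 12 mm). Origin: centre of its underside, at mid-length; own y along its length towards the point, own z up. Must stay
- blank2: sound stone blank, flat dark grey-green stone bar 60 long x 24 wide x 14 thick: square at one end, the other end a full symmetrical point (the last 12 mm). Origin: centre of its underside, at mid-length; own y along its length towards the point, own z up. Must stay
- blank3: sound stone blank, flat dark grey-green stone bar 60 long x 24 wide x 14 thick: square at one end, the other end a full symmetrical point (the last 12 mm). Origin: centre of its underside, at mid-length; own y along its length towards the point, own z up. Must stay
- stub: faulty stone: same stone, 24 wide x 14 thick and pointed like the sound ones but only 40 mm long. Origin: centre of its underside at mid-length; own y towards the point, z up. To be culled
- chipped: faulty stone: same stone, 60 long x 24 wide x 14 thick overall, but with one front corner broken away and no point: full width only over the rear 28 mm (own y -30 to -2), then a finger 10 mm wide (own x -12 to -2) to y = 30. Origin: centre of the underside of the 60 x 24 outline; own y along its length, rear end at y = -30, z up. To be culled
- dop: bystander: brass dop rod, 80 long, 12 thick, lying on the plate behind the stones (mm); origin centre of its underside
- gauge: bystander: steel gauge block 50 x 20 x 10 lying on the plate behind the stones (mm); origin centre of its underside
- paste: bystander: small jar of polishing paste, 44 across, 50 high, on the table (mm); origin centre of its underside
- brush: bystander: wooden brush 160 long on the table (mm); origin centre of its underside
- wheel: bystander: spare grinding wheel 90 across, 24 high, lying on the table (mm); origin centre of its underside
- caliper: bystander: steel caliper 130 long, lying on the table (mm); origin centre of its underside
- cup: bystander: small white bowl 70 across, 60 high, on the table (mm); origin centre of its underside
Not all that is in view belongs to the job. What is shaped like the blank3 but turquoise is not meant.

How it is judged:
On the way, in this order (a step that is already met when the one before it is completed fails the run):
1. both faulty stones lie wholly on the level tipping pan (y of stub in the frame of stand between 0.02 and 0.095 m and x of stub in the frame of stand between -0.112 and 0.112 m and z of stub in the frame of stand between 0.06 and 0.085 m and y of chipped in the frame of stand between 0.03 and 0.095 m and x of chipped in the frame of stand between -0.112 and 0.112 m and z of chipped in the frame of stand between 0.06 and 0.085 m and value of joint pan below 0.05 rad), for 0.2 s.
2. the lever is swung over to its stop (value of joint pan above 1.02 rad), for 0.1 s.
At the end, for the whole second after the job is handed in: both faulty stones (stub and chipped) lie still inside the scrap box, below its rim; the lever and pan are back home (within 0.05 rad); the three sound blanks lie flat and within 25 mm of where they started (y of stub in the frame of stand between 0.105 and 0.228 m and x of stub in the frame of stand between -0.118 and 0.118 m and z of each of stub, chipped in the frame of stand below 0.075 m and linear speed of each of stub, chipped below 0.02 m/s and y of chipped in the frame of stand between 0.105 and 0.228 m and x of chipped in the frame of stand between -0.118 and 0.118 m and distance of each of blank1, blank2, blank3 from where it was at the start of the episode below 0.025 m and angle between each of blank1, blank2, blank3's own z axis and vertical below 0.1 rad and value of joint pan below 0.05 rad); the robot touches nothing.
It fails at once if a sound blank is shifted by more than 30 mm (distance of any of blank1, blank2, blank3 from where it was at the start of the episode above 0.03 m).
It fails at once if a bystander is shifted by more than 30 mm (distance of any of dop, gauge, paste, brush, wheel, caliper, cup from where it was at the start of the episode above 0.03 m).
It also fails if it takes over 51 s, if anything falls off the work surface, if the arm or the gripper's body presses on something with over 40 N, if the wrist force passes 120 N, or if a joint passes its speed limit or range.

## Working session

There is one attempt and no reset: what is moved stays moved. The work goes in short steps, Python scripts to look and compute and a shell command to move; the robot and the scene stay as the last step left them, time stands still between calls to the robot, and variables do not carry over. Pictures are saved under pics/ and viewed, at most 10 in all, crops included, and the job is handed in when it is done.

```bash
mkdir -p pics; ls
cat > h.py <<'E'
import numpy as np, cv2
from cell import env, vision
from scipy.spatial.transform import Rotation as R
def pose(cam):
    m=vision.camera_model(cam)
    if 'pose' in m: return m,np.array(m['pose'])
    s=env.sense(); T=np.eye(4); T[:3,:3]=R.from_quat(s['tcp_rot']).as_matrix(); T[:3,3]=s['tool_pos']
    return m,T@np.array(m['mount'])
def ray(cam,uv,mp=None):
    m,P=mp or pose(cam)
    p=cv2.undistortPoints(np.array(uv,float).reshape(-1,1,2),np.array(m['intrinsics']),np.array(m['dist_coeffs'])).reshape(-1,2)
    d=np.c_[p,np.ones(len(p))]
    return P[:3,3],d@P[:3,:3].T
def onz(cam,uv,z,mp=None):
    o,d=ray(cam,uv,mp); return o+d*((z-o[2])/d[:,2])[:,None]
def proj(cam,X,mp=None):
    m,P=mp or pose(cam); Ti=np.linalg.inv(P)
    return cv2.projectPoints(np.atleast_2d(X)@Ti[:3,:3].T+Ti[:3,3],np.zeros(3),np.zeros(3),np.array(m['intrinsics']),np.array(m['dist_coeffs']))[0].reshape(-1,2)
E
python3 - <<'E'
from h import *
s=env.sense(); print(s['clock'],s['tool_pos'],s['tcp_rot'],s['width'],s['contact_force'])
for c in ['scene','top']:
    im,d=vision.snapshot(c); cv2.imwrite(f'pics/{c}0.png',im[:,:,::-1]); np.save(f'pics/{c}0d.npy',d)
    print(c,np.round(vision.camera_model(c)['pose'],3).tolist(), np.round(vision.camera_model(c)['intrinsics'],0).tolist())
Z=dict(stand_plate=.07,stand_pan=.0685,stand_box=.006,pan_knob=.17,pan_hinge=.0665,blank1=.07,stub=.07,chipped=.07,dop=.07,gauge=.07)
for q,z in Z.items():
    r=vision.mark_of(q,'top')
    print(q,[(round(a['score'],2),np.round(a['point']).tolist(),np.round(onz('top',a['point'],z)[0],3).tolist()) for a in r[:5]])
E
```

```text
pics
0.0 [0.16058008 0.62934967 0.2216459 ] [ 1.24565401e-01  9.92211044e-01 -8.38577485e-04 -4.25359831e-05] 0.08727445939829814 [-0.69122484  0.36779027 -0.24087247]
scene [[0.865, 0.438, -0.246, 0.764], [0.503, -0.752, 0.427, -0.356], [0.002, -0.493, -0.87, 0.837], [0.0, 0.0, 0.0, 1.0]] [[405.0, 0.0, 285.0], [0.0, 405.0, 210.0], [0.0, 0.0, 1.0]]
top [[-0.019, -0.995, 0.097, 0.473], [-1.0, 0.018, -0.004, -0.01], [0.002, -0.097, -0.995, 1.061], [0.0, 0.0, 0.0, 1.0]] [[437.0, 0.0, 287.0], [0.0, 437.0, 214.0], [0.0, 0.0, 1.0]]
stand_plate [(0.77, [360.0, 227.0], [0.537, -0.18, 0.07])]
stand_pan [(0.85, [295.0, 225.0], [0.544, -0.032, 0.068])]
stand_box [(0.93, [248.0, 223.0], [0.555, 0.08, 0.006])]
pan_knob [(0.82, [302.0, 157.0], [0.679, -0.048, 0.17]), (0.57, [389.0, 251.0], [0.481, -0.22, 0.17])]
pan_hinge [(0.92, [274.0, 225.0], [0.545, 0.017, 0.066]), (0.33, [195.0, 257.0], [0.476, 0.198, 0.066])]
blank1 [(0.79, [340.0, 207.0], [0.584, -0.135, 0.07]), (0.74, [351.0, 309.0], [0.353, -0.153, 0.07]), (0.7, [344.0, 188.0], [0.627, -0.146, 0.07]), (0.68, [343.0, 261.0], [0.46, -0.139, 0.07]), (0.54, [293.0, 141.0], [0.741, -0.032, 0.07])]
stub [(0.73, [339.0, 243.0], [0.503, -0.13, 0.07])]
chipped [(0.62, [341.0, 226.0], [0.541, -0.137, 0.07])]
dop [(0.67, [390.0, 253.0], [0.478, -0.247, 0.07]), (0.29, [410.0, 252.0], [0.479, -0.294, 0.07]), (0.27, [345.0, 192.0], [0.619, -0.148, 0.07])]
gauge [(0.64, [391.0, 197.0], [0.604, -0.254, 0.07]), (0.32, [337.0, 245.0], [0.497, -0.125, 0.07]), (0.17, [410.0, 256.0], [0.469, -0.292, 0.07])]
```

Run:
```python
import cv2
im=cv2.imread('pics/top0.png'); c=im[120:300,190:430]; cv2.imwrite('pics/top0c.png',cv2.resize(c,None,fx=3.3,fy=3.3,interpolation=cv2.INTER_CUBIC)[:600,:800])
```

```text
(no output)
```

View pics/top0c.png

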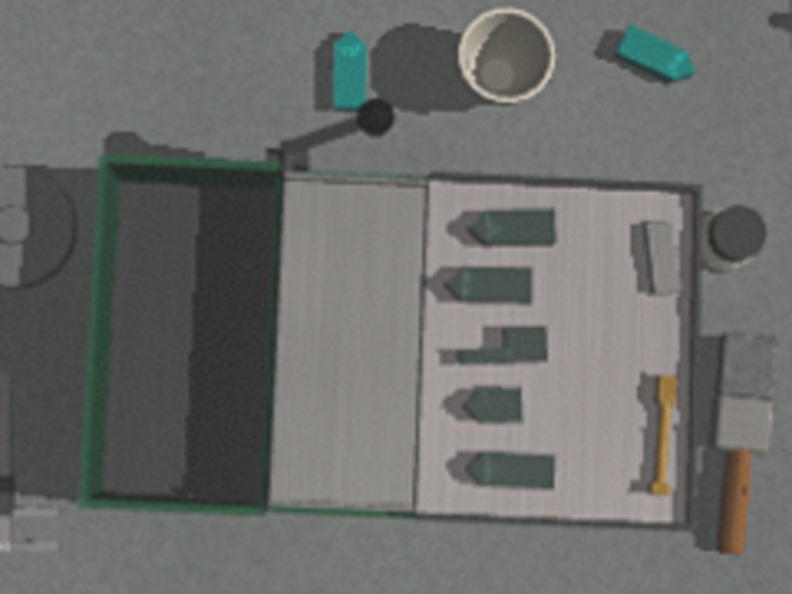

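View pics/scene0.png

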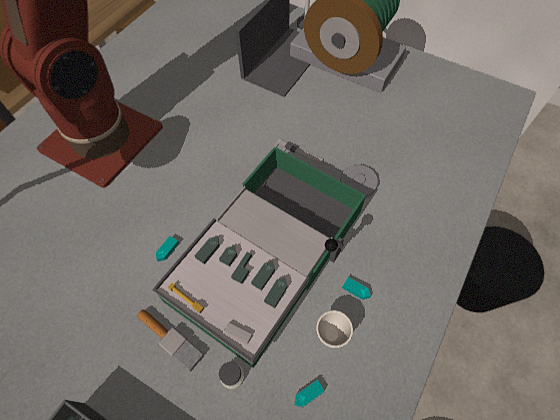

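Top view: the row holds blank (crop 512,227), blank (490,285), chipped with a narrow finger (515,343; full px 346,224), stub with a short body (493,405; full px 339,243) and blank (512,470). The dop lies at (660,435) and the gauge at (660,257). The turquoise look-alikes are off the stand at (350,70) and (655,52), and a third shows in the scene view. The two faulty stones are adjacent, and the knob is at (375,117).

```bash
cat > fit.py <<'E'
from h import *
def stones(im,mp,box=(300,150,400,285)):
    hsv=cv2.cvtColor(im,cv2.COLOR_RGB2HSV); x0,y0,x1,y1=box
    m=((hsv[...,0]>55)&(hsv[...,0]<100)&(hsv[...,1]>50)&(hsv[...,1]<150)&(hsv[...,2]<120)).astype(np.uint8)
    k=np.zeros_like(m); k[y0:y1,x0:x1]=m[y0:y1,x0:x1]
    n,l,st,c=cv2.connectedComponentsWithStats(k); out=[]
    for i in range(1,n):
        if st[i,4]<60: continue
        v,u=np.nonzero(l==i); X=onz('top',np.c_[u,v],.084,mp)[:,:2]
        out.append((X,st[i,4],c[i]))
    return out
E
python3 - <<'E'
from fit import *
im=cv2.imread('pics/top0.png')[:,:,::-1].copy(); d=np.load('pics/top0d.npy'); mp=pose('top')
cr=lambda a:np.array(a,float)/3.3+[190,120]-.35
# seam ends, hinge-side pan corners, plate back corners (crop px)
S=onz('top',cr([[427,182],[415,512]]),.07,mp); H=onz('top',cr([[284,178],[268,508]]),.0685,mp)
B=onz('top',cr([[695,190],[686,520]]),.078,mp)
print('seam',S.round(4).tolist(),'hinge',H.round(4).tolist(),'back',B.round(4).tolist())
for n,a in (('seam',S),('hinge',H),('back',B)): e=a[0]-a[1]; print(n,'len',np.hypot(*e[:2]).round(4),'yaw deg',np.degrees(np.arctan2(e[1],e[0])).round(2),'mid',a.mean(0).round(4))
for X,n,c in stones(im,mp):
    print(n,c.round(),'x',X[:,0].min().round(4),X[:,0].max().round(4),'y',X[:,1].min().round(4),X[:,1].max().round(4),'rect',[np.round(t,3) for t in cv2.minAreaRect(X.astype(np.float32))])
vision.snapshot('scene')
for q,z in dict(stand_plate=.07,stand_pan=.0685,pan_hinge=.0665,pan_knob=.1718,stub=.07,chipped=.07).items():
    r=vision.mark_of(q,'scene'); print(q,[(round(a['score'],2),np.round(onz('scene',a['point'],z)[0],4).tolist()) for a in r[:2]])
# heights in corridor
v,u=np.mgrid[0:420:3,0:560:3]; v=v.ravel();u=u.ravel(); o,r=ray('top',np.c_[u,v],mp)
X=o+r*d[v,u][:,None]; ok=d[v,u]>0; X=X[ok]
for y0 in np.arange(-.4,.7,.1):
    a=[X[(X[:,1]>=y0)&(X[:,1]<y0+.1)&(X[:,0]>=x0)&(X[:,0]<x0+.1),2] for x0 in np.arange(.2,.9,.1)]
    print(round(y0,1),[round(float(t.max()),2) if len(t) else None for t in a])
E
```

```text
seam [[0.6593, -0.0897, 0.07], [0.4313, -0.0757, 0.07]] hinge [[0.6642, 0.01, 0.0685], [0.4358, 0.0247, 0.0685]] back [[0.6493, -0.2756, 0.078], [0.4221, -0.2597, 0.078]]
seam len 0.2285 yaw deg -3.52 mid [ 0.5453 -0.0827  0.07  ]
hinge len 0.2289 yaw deg -3.67 mid [0.55   0.0173 0.0685]
back len 0.2277 yaw deg -4.0 mid [ 0.5357 -0.2676  0.078 ]
stand_plate [(0.89, [0.5343, -0.1782, 0.07]), (0.64, [0.565, 0.045, 0.07])]
stand_pan [(0.79, [0.5478, -0.0306, 0.0685]), (0.5, [0.6227, -0.1488, 0.0685])]
pan_hinge [(0.74, [0.548, 0.0214, 0.0665])]
pan_knob [(0.87, [0.6833, -0.0455, 0.1718]), (0.44, [0.6512, -0.3237, 0.1718])]
stub [(0.65, [0.5063, -0.1233, 0.07])]
chipped [(0.52, [0.547, -0.1369, 0.07])]
-0.4 [0.0, 0.02, 0.02, 0.02, 0.05, 0.0, 0.0]
-0.3 [0.0, 0.01, 0.08, 0.08, 0.08, 0.02, 0.0]
-0.2 [0.01, 0.02, 0.09, 0.09, 0.09, 0.06, 0.01]
-0.1 [0.0, 0.01, 0.08, 0.07, 0.18, 0.02, 0.01]
-0.0 [0.0, 0.01, 0.08, 0.07, 0.09, 0.0, 0.01]
0.1 [0.01, 0.01, 0.08, 0.08, 0.08, 0.01, 0.0]
0.2 [0.01, 0.01, 0.01, 0.01, 0.03, 0.0, 0.01]
0.3 [0.16, 0.01, 0.01, 0.0, 0.01, 0.0, 0.01]
0.4 [0.16, 0.26, 0.27, 0.25, 0.01, 0.0, 0.0]
0.5 [0.17, 0.22, 0.24, 0.21, 0.01, 0.01, 0.01]
0.6 [0.15, 0.05, None, 0.15, 0.0, 0.01, 0.01]
```

```bash
cat > fit.py <<'E'
from h import *
O=np.array([.5453,-.083]); YAW=np.radians(-3.7); E1=np.array([np.cos(YAW),np.sin(YAW)]); E2=np.array([-E1[1],E1[0]])
def own(X): return np.c_[(X[:,:2]-O)@E1,(X[:,:2]-O)@E2]
def stones(im,mp,box=(275,150,400,285)):
    a=im.astype(int); x0,y0,x1,y1=box
    m=((a[...,1]-a[...,0]>12)&(a[...,1]<115)&(a[...,2]<a[...,1]+5)).astype(np.uint8)
    k=np.zeros_like(m); k[y0:y1,x0:x1]=m[y0:y1,x0:x1]
    n,l,st,c=cv2.connectedComponentsWithStats(k)
    for i in range(1,n):
        if st[i,4]<60: continue
        v,u=np.nonzero(l==i); X=own(onz('top',np.c_[u,v],.084,mp))
        print(st[i,4],c[i].round(),'own x %.4f..%.4f y %.4f..%.4f'%(X[:,0].min(),X[:,0].max(),X[:,1].min(),X[:,1].max()),'rect',np.round(cv2.minAreaRect(X.astype(np.float32))[2],1))
E
python3 - <<'E'
from fit import *
im=cv2.imread('pics/top0.png')[:,:,::-1].copy(); d=np.load('pics/top0d.npy'); mp=pose('top')
print(im[243,340],im[224,350],im[243,310])
stones(im,mp)
s=env.sense(); M=R.from_quat(s['tcp_rot']).as_matrix(); p=s['tool_pos']
print(M.round(3).tolist())
# target yaw turn about tool z so tool y || stand y
ty=M[:2,1]; print('turn deg',np.degrees(np.arctan2(E2[1],E2[0])-np.arctan2(ty[1],ty[0])),'(world; tool z down -> negate)')
for w in ([.2,.6,.4],[.35,.4,.4],[.42,.25,.4],[.54,-.2,.4],[.54,-.2,.2]): print(w,(M.T@(np.array(w)-p)).round(4))
E
```

```text
[76 86 81] [77 87 85] [138 137 133]
90 [294. 275.] own x -0.1189..-0.1133 y 0.0040..0.0908 rect 89.7
[[-0.969, 0.247, -0.0], [0.247, 0.969, -0.0], [0.0, -0.0, -1.0]]
turn deg 10.616299811281598 (world; tool z down -> negate)
[0.2, 0.6, 0.4] [-0.0454 -0.0192 -0.1775]
[0.35, 0.4, 0.4] [-0.2402 -0.1759 -0.1775]
[0.42, 0.25, 0.4] [-0.3452 -0.3039 -0.1775]
[0.54, -0.2, 0.4] [-0.5727 -0.7102 -0.1775]
[0.54, -0.2, 0.2] [-0.5727 -0.7102  0.0225]
```

```bash
python3 -m inch '[[0.0,0,0,-0.06,0,0,0],[0.0,0,0,-0.12,0,0,0],[0.0,0,0,-0.18,0,0,0],[0.0,-0.05,-0.035,-0.18,0,0,-2],[0.0,-0.1,-0.07,-0.18,0,0,-4],[0.0,-0.145,-0.105,-0.18,0,0,-6],[0.0,-0.19,-0.14,-0.18,0,0,-8],[0.0,-0.24,-0.176,-0.18,0,0,-10.6]]'
sed -i 's/>12)/>4)/;s/a\[...,1\]<115/a[...,1]<100/' fit.py
python3 - <<'E'
from fit import *
im=cv2.imread('pics/top0.png')[:,:,::-1].copy()
stones(im,pose('top'))
s=env.sense(); M=R.from_quat(s['tcp_rot']).as_matrix(); p=s['tool_pos']; print(p,s['clock'])
for w in ([.42,.25,.4],[.54,-.2,.4],[.54,-.2,.2]): print(w,(M.T@(np.array(w)-p)).round(4))
E
```

```text
clock: 1.95
tool_pos: [0.3504, 0.3984, 0.4028]
tcp_rot: [0.031, 1.0, 0.0, 0.0]
contact_force: [0.5, 0.5, -0.0]
width: 0.0149
grasp_force: 0.0
234 [346. 188.] own x 0.0718..0.0968 y -0.0858..-0.0289 rect 2.7
227 [339. 206.] own x 0.0323..0.0549 y -0.0712..-0.0167 rect 2.7
179 [345. 225.] own x -0.0104..0.0146 y -0.0838..-0.0252 rect 7.4
146 [340. 242.] own x -0.0501..-0.0288 y -0.0671..-0.0310 rect 2.6
230 [346. 262.] own x -0.0932..-0.0717 y -0.0911..-0.0348 rect 88.7
60 [296. 275.] own x -0.1175..-0.1142 y 0.0017..0.0907 rect 0.3
[0.35043874 0.39843499 0.40276962] 1.95
[0.42, 0.25, 0.4] [-0.0787 -0.1438  0.0027]
[0.54, -0.2, 0.4] [-0.2268 -0.5854  0.0024]
[0.54, -0.2, 0.2] [-0.2267 -0.5855  0.2024]
```

```bash
python3 -m inch '[[0,-0.0215,-0.055,0,0,0,0],[0,-0.043,-0.11,0,0,0,0],[0,-0.0645,-0.165,0,0,0,0],[0,-0.086,-0.22,0,0,0,0],[0,-0.1075,-0.275,0.02,0,0,0],[0,-0.129,-0.33,0.04,0,0,0],[0,-0.15,-0.385,0.06,0,0,0],[0,-0.172,-0.44,0.08,0,0,0]]'
python3 -m inch '[[0,-0.018,-0.05,0.03,0,0,0],[0,-0.036,-0.10,0.06,0,0,0],[0,-0.0545,-0.138,0.10,0,0,0],[0,-0.0545,-0.138,0.122,0,0,0],[0,-0.0545,-0.138,0.122,0,0,0]]'
python3 - <<'E'
from fit import *
s=env.sense(); p=np.array(s['tool_pos']); M=R.from_quat(s['tcp_rot']).as_matrix()
print(own(p[None]),p,np.degrees(np.arctan2(*(-M[:2,1]*[1,-1])))+0,M.round(4).tolist())
mp=pose('wrist'); im,d=vision.snapshot('wrist'); cv2.imwrite('pics/w1.png',im[:,:,::-1])
E
```

```text
clock: 2.95
tool_pos: [0.493, -0.0522, 0.3223]
tcp_rot: [0.032, 0.999, 0.0, 0.001]
contact_force: [1.6, 1.0, 0.1]
width: 0.0003
grasp_force: 0.0
clock: 3.58
tool_pos: [0.5373, -0.1916, 0.1991]
tcp_rot: [0.033, 0.999, -0.0, -0.002]
contact_force: [0.8, -0.3, 0.0]
width: 0.0003
grasp_force: 0.0
[[-0.00101663 -0.10885696]] [ 0.5372607  -0.19156445  0.19911757] -3.7684255230294292 [[-0.9978, 0.0657, -0.0034], [0.0657, 0.9978, -0.0002], [0.0034, -0.0004, -1.0]]
```

View pics/w1.png

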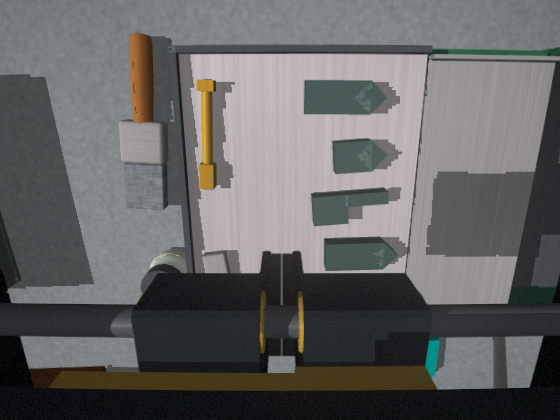

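Wrist view: the rear faces stand clear, chipped at (313,209) with its finger on the -x side and stub at (333,157). The fingertips are at (282,260). Cross-check of those points against the top fit:

Run:
```python
from fit import *
mp=pose('wrist')
for n,uv in dict(ch_rear_l=(312,194),ch_rear_r=(314,225),ch_tip=(388,190),stub_l=(333,141),stub_r=(334,173),stub_tip=(388,155),blankR_rear=(324,239),seam=(410,240),seam2=(426,60)).items(): print(n,own(onz('wrist',uv,.07 if 'seam' in n else .084,mp)).round(4))
print('tip',proj('wrist',env.sense()['tool_pos'],mp))
```

```text
ch_rear_l [[-0.007  -0.0849]]
ch_rear_r [[ 0.0189 -0.0827]]
ch_tip [[-0.0103 -0.0252]]
stub_l [[-0.0484 -0.0701]]
stub_r [[-0.0238 -0.0683]]
stub_tip [[-0.0379 -0.0276]]
blankR_rear [[ 0.031  -0.0742]]
seam [[0.0377 0.002 ]]
seam2 [[-0.1072 -0.0006]]
tip [[282.55105837 269.14658399]]
```

```bash
python3 -m inch '[[0,-0.003,0,0.05,0,0,0],[0,-0.003,0,0.09,0,0,0],[0,-0.003,0,0.11,0,0,0],[0,-0.003,0,0.118,0,0,0],[0,-0.003,0,0.123,0,0,0],[0,-0.003,0,0.123,0,0,0]]'
```

```text
clock: 4.38
tool_pos: [0.5419, -0.1918, 0.0784]
tcp_rot: [0.032, 0.999, -0.0, 0.001]
contact_force: [-0.5, 0.8, 0.4]
width: 0.0005
grasp_force: 0.0
```

```bash
python3 -m inch '[[0,0,0.01,0.003,0,0,0],[0,0,0.02,0.003,0,0,0],[0,0,0.032,0.003,0,0,0],[0,0,0.044,0.003,0,0,0],[0,0,0.056,0.003,0,0,0],[0,0,0.068,0.003,0,0,0],[0,0,0.08,0.003,0,0,0],[0,0,0.08,0.003,0,0,0]]'
python3 - <<'E'
from fit import *
s=env.sense(); print(own(np.array(s['tool_pos'])[None]),s['tool_pos'][2])
mp=pose('wrist'); im,d=vision.snapshot('wrist'); cv2.imwrite('pics/w2.png',im[:,:,::-1])
t,_=vision.snapshot('top'); c=t[150:290,270:410]; cv2.imwrite('pics/w2.png',np.hstack([cv2.resize(im[100:380,150:450],(400,373)),cv2.resize(c,(373,373),interpolation=cv2.INTER_CUBIC)])[:,:,::-1])
E
```

```text
clock: 5.38
tool_pos: [0.5467, -0.1104, 0.0745]
tcp_rot: [0.031, 1.0, 0.0, -0.0]
contact_force: [0.5, -0.3, -0.3]
width: 0.0004
grasp_force: 0.0
[[ 0.00311952 -0.02729669]] 0.07447400412871882
```

View pics/w2.png

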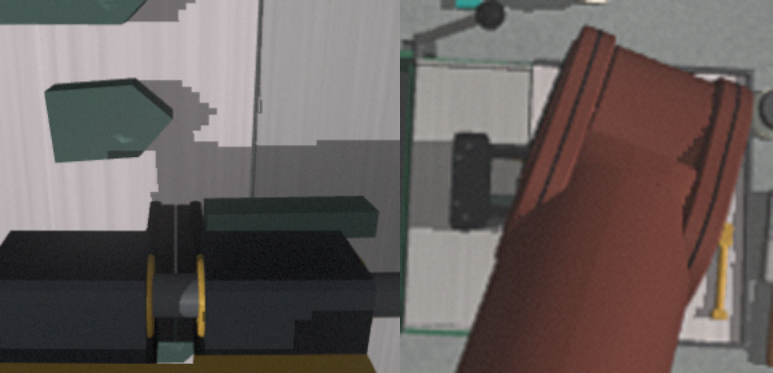

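Left half: the chipped stone lies in front of the fingers, its rear at crop (205,215) and tip at (377,215), straight along the push. The stub at (110,120) is untouched. In the right half the arm hides it.

Run:
```python
from fit import *
mp=pose('wrist')
for uv in [(150+377*.75,100+210*.75),(150+363*.75,100+197*.75),(150+205*.75,100+198*.75)]: print(own(onz('wrist',uv,.084,mp)).round(4))
print(own(onz('wrist',(150+262*.75,100+60*.75),.07,mp)).round(4))
```

```text
[[-0.0075  0.04  ]]
[[-0.0123  0.0346]]
[[-0.0121 -0.0193]]
[[-0.0567  0.0001]]
```

```bash
python3 -m inch '[[0,0,0.012,0,0,0,0],[0,0,0.024,0,0,0,0],[0,0,0.036,0,0,0,0],[0,0,0.047,0,0,0,0],[0,0,0.047,0,0,0,0],[0,0,0.03,0,0,0,0],[0,0,0.02,-0.05,0,0,0],[0,0,0.02,-0.1,0,0,0]]'
python3 - <<'E'
from fit import *
s=env.sense(); print(own(np.array(s['tool_pos'])[None]),s['tool_pos'][2])
mp=pose('wrist'); im,d=vision.snapshot('wrist'); cv2.imwrite('pics/w3.png',im[:,:,::-1])
for q in ('chipped','stub'):
  for z in vision.mark_of(q,'wrist')[:2]: print(q,z['score'],own(onz('wrist',z['point'],.07,mp)).round(4),z['point'])
E
```

```text
clock: 6.48
tool_pos: [0.5468, -0.0952, 0.1756]
tcp_rot: [0.034, 0.999, -0.001, -0.001]
contact_force: [1.0, 0.9, 0.0]
width: 0.0003
grasp_force: 0.0
[[ 0.00224125 -0.01211867]] 0.17563541706365812
chipped 0.63 [[0.0056 0.0604]] [376.8, 210.2]
stub 0.62 [[-0.0372 -0.0481]] [232.9, 155.0]
```

View pics/w3.png

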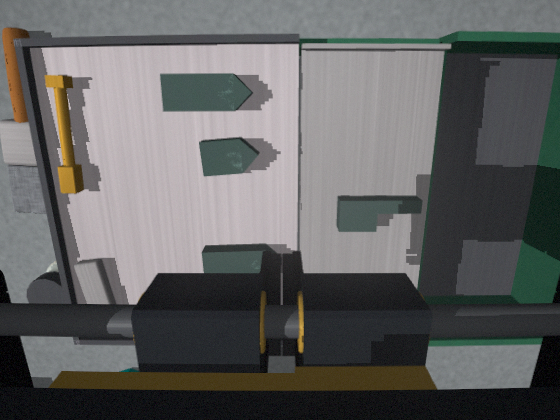

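Wrist view: the chipped stone lies wholly on the pan (338–420, 212) and the stub is still at (230,156). Now the stub.

```bash
python3 -m inch '[[0,0.02,-0.04,0,0,0,0],[0,0.04,-0.08,0,0,0,0],[0,0.04,-0.08,0.03,0,0,0],[0,0.04,-0.08,0.06,0,0,0],[0,0.04,-0.08,0.085,0,0,0],[0,0.04,-0.08,0.095,0,0,0],[0,0.04,-0.08,0.1,0,0,0],[0,0.04,-0.08,0.1,0,0,0]]'
python3 - <<'E'
from fit import *
s=env.sense(); print(own(np.array(s['tool_pos'])[None]),s['tool_pos'][2])
E
```

```text
clock: 7.62
tool_pos: [0.5027, -0.1695, 0.0748]
tcp_rot: [0.033, 0.999, -0.0, 0.0]
contact_force: [0.4, 0.7, -0.4]
width: 0.0003
grasp_force: 0.0
[[-0.03688255 -0.08908771]] 0.0748243426060132
```

```bash
python3 -m inch '[[0,0,0.012,0,0,0,0],[0,0,0.024,0,0,0,0],[0,0,0.036,0,0,0,0],[0,0,0.048,0,0,0,0],[0,0,0.06,0,0,0,0],[0,0,0.072,0,0,0,0],[0,0,0.084,0,0,0,0],[0,0,0.096,0,0,0,0]]'
python3 -m inch '[[0,0,0.01,0,0,0,0],[0,0,0.018,0,0,0,0],[0,0,0.018,0,0,0,0],[0,0,0,0,0,0,0],[0,0,-0.01,-0.05,0,0,0],[0,0,-0.01,-0.1,0,0,0],[0,0,-0.01,-0.14,0,0,0],[0,0,-0.01,-0.14,0,0,0]]'
python3 - <<'E'
from fit import *
s=env.sense(); print(own(np.array(s['tool_pos'])[None]),s['tool_pos'][2])
mp=pose('wrist'); im,d=vision.snapshot('wrist'); cv2.imwrite('pics/w4.png',im[:,:,::-1])
for q in ('chipped','stub','pan_knob'):
  for z in vision.mark_of(q,'wrist')[:2]: print(q,z['score'],own(onz('wrist',z['point'],.172 if 'k' in q else .07,mp)).round(4),z['point'])
E
```

```text
clock: 8.62
tool_pos: [0.5089, -0.0726, 0.0746]
tcp_rot: [0.032, 0.999, -0.0, -0.0]
contact_force: [-0.1, -0.1, 0.1]
width: 0.0006
grasp_force: 0.1
clock: 9.62
tool_pos: [0.5098, -0.0841, 0.2173]
tcp_rot: [0.033, 0.999, 0.001, 0.003]
contact_force: [0.0, 0.6, -0.6]
width: 0.0003
grasp_force: 0.0
[[-0.03531061 -0.00335033]] 0.21733041013432464
chipped 0.71 [[0.0069 0.0593]] [350.7, 236.4]
stub 0.59 [[-0.0405  0.0568]] [350.9, 185.6]
```

View pics/w4.png

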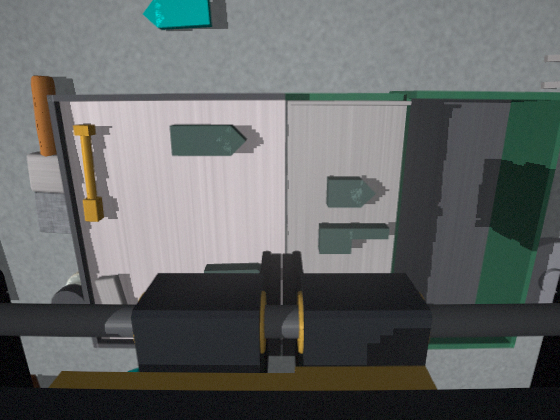

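Wrist view: the stub (328–372, 192) and chipped (320–388, 238) lie on the pan between the seam (286) and the pan's edge (405). The sound blanks have not moved. Next is the lever.

```bash
python3 -m inch '[[0,-0.03,0,-0.035,0,0,0],[0,-0.08,-0.006,-0.035,0,0,0],[0,-0.13,-0.012,-0.035,0,0,0],[0,-0.172,-0.012,-0.035,0,0,0],[0,-0.172,-0.012,0.0,0,0,0],[0,-0.172,-0.012,0.04,0,0,0],[0,-0.172,-0.012,0.06,0,0,0],[0,-0.172,-0.012,0.06,0,0,0]]'
python3 - <<'E'
from fit import *
s=env.sense(); print(own(np.array(s['tool_pos'])[None]),s['tool_pos'][2])
mp=pose('wrist'); im,d=vision.snapshot('wrist')
t,_=vision.snapshot('scene'); c=t[150:400,180:420]; cv2.imwrite('pics/w5.png',np.hstack([cv2.resize(im,(400,300)),cv2.resize(c,(288,300),interpolation=cv2.INTER_CUBIC)])[:,:,::-1])
for z in vision.mark_of('pan_knob','wrist')[:2]: print(z['score'],own(onz('wrist',z['point'],.172,mp)).round(4),z['point'])
E
```

```text
clock: 10.82
tool_pos: [0.6781, -0.1063, 0.1528]
tcp_rot: [0.033, 0.999, -0.0, -0.002]
contact_force: [-0.2, -0.2, 0.7]
width: 0.0007
grasp_force: 0.0
[[ 0.13405007 -0.01464099]] 0.15280937792615054
0.88 [[0.1363 0.0413]] [409.1, 293.0]
```

View pics/w5.png

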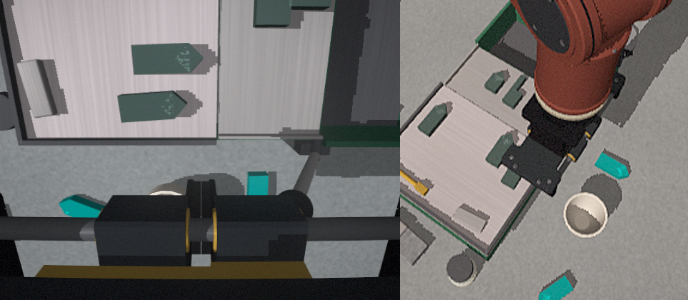

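Left half: the knob (295,205) stands on the +y side of the fingers, in line with them. Both faulty stones are still on the pan.

```bash
python3 -m inch '[[0,-0.002,0.02,0,0,0,0],[0,-0.002,0.035,0,0,0,0],[0,-0.002,0.05,0,0,0,0],[0,-0.002,0.065,0,0,0,0],[0,-0.002,0.08,0,0,0,0],[0,-0.002,0.095,0,0,0,0],[0,-0.002,0.11,0,0,0,0],[0,-0.002,0.125,0,0,0,0]]'
python3 -m inch '[[0,0,0.012,0,0,0,0],[0,0,0.022,0,0,0,0],[0,0,0.027,0,0,0,0],[0,0,0.03,0,0,0,0],[0,0,0.03,0,0,0,0]]'
```

```text
clock: 11.98
tool_pos: [0.6891, 0.0191, 0.1542]
tcp_rot: [0.032, 0.999, -0.0, -0.0]
contact_force: [1.5, -4.0, -1.4]
width: 0.0005
grasp_force: 1.9
clock: 12.6
tool_pos: [0.6907, 0.048, 0.1542]
tcp_rot: [0.032, 0.999, -0.0, -0.001]
contact_force: [-0.3, -4.3, -0.3]
width: 0.0004
grasp_force: 2.2
```

```bash
python3 -m inch '[[0,0,0.004,0,0,0,0],[0,0,0.008,0,0,0,0],[0,0,0.008,0,0,0,0],[0,0,0.008,0,0,0,0]]'
python3 - <<'E'
from fit import *
s=env.sense(); print(own(np.array(s['tool_pos'])[None]),s['contact_force'])
im,d=vision.snapshot('wrist');t,_=vision.snapshot('scene'); c=t[130:380,180:420]; cv2.imwrite('pics/w6.png',np.hstack([cv2.resize(im,(400,300)),cv2.resize(c,(288,300),interpolation=cv2.INTER_CUBIC)])[:,:,::-1])
E
```

```text
clock: 13.1
tool_pos: [0.6913, 0.0547, 0.1544]
tcp_rot: [0.033, 0.999, -0.001, -0.0]
contact_force: [-1.1, -7.4, -0.7]
width: 0.0002
grasp_force: 3.1
[[0.13684832 0.1468472 ]] [-1.06243988 -7.37789272 -0.69544163]
```

View pics/w6.png

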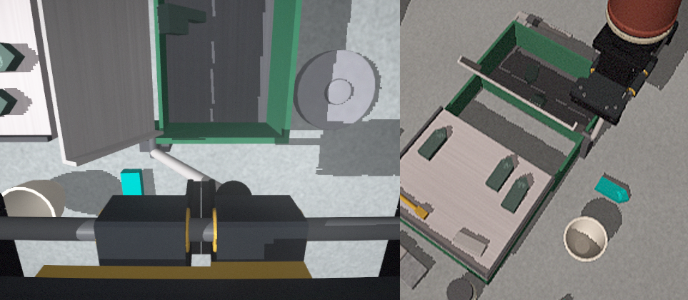

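The pan is steep and the stones are in the box (scene crop 535,72 and 540,100). The force is climbing, so I'll press slightly more to confirm the stop, then let the lever back slowly.

```bash
python3 -m inch '[[0,0,0.003,0,0,0,0],[0,0,0.005,0,0,0,0],[0,0,0.005,0,0,0,0],[0,0,0.005,0,0,0,0]]'
```

```text
clock: 13.7
tool_pos: [0.6913, 0.0555, 0.1542]
tcp_rot: [0.035, 0.999, -0.003, -0.001]
contact_force: [-1.2, -16.7, -1.9]
width: 0.0004
grasp_force: 7.4
```

```bash
python3 -m inch '[[0,0,-0.018,0,0,0,0],[0,0,-0.036,0,0,0,0],[0,0,-0.054,0,0,0,0],[0,0,-0.072,0,0,0,0],[0,0,-0.09,0,0,0,0],[0,0,-0.108,0,0,0,0],[0,0,-0.124,0,0,0,0],[0,0,-0.138,0,0,0,0]]'
python3 -m inch '[[0,0,-0.015,0,0,0,0],[0,0,-0.04,0,0,0,0],[0,0,-0.04,-0.05,0,0,0],[0,0,-0.04,-0.1,0,0,0],[0,0,-0.08,-0.16,0,0,0],[0,0,-0.12,-0.2,0,0,0],[0,0,-0.12,-0.2,0,0,0]]'
python3 - <<'E'
from fit import *
im,d=vision.snapshot('wrist');t,_=vision.snapshot('scene'); c=t[130:380,180:420]; cv2.imwrite('pics/w7.png',np.hstack([cv2.resize(im,(400,300)),cv2.resize(c,(288,300),interpolation=cv2.INTER_CUBIC)])[:,:,::-1])
for z in vision.mark_of('pan_knob','scene')[:1]: print(z['score'],own(onz('scene',z['point'],.172)).round(4))
for q in ('stub','chipped'):
  for z in vision.mark_of(q,'scene')[:2]: print(q,z['score'],own(onz('scene',z['point'],.006)).round(4),z['point'])
E
```

```text
clock: 14.7
tool_pos: [0.683, -0.0772, 0.1545]
tcp_rot: [0.032, 0.999, 0.0, -0.0]
contact_force: [-0.7, -0.6, 0.3]
width: 0.0003
grasp_force: 0.0
clock: 15.58
tool_pos: [0.6745, -0.2019, 0.359]
tcp_rot: [0.035, 0.999, -0.002, 0.003]
contact_force: [-0.3, -0.1, -0.2]
width: 0.0002
grasp_force: 0.0
0.67 [[0.1338 0.0442]]
```

View pics/w7.png

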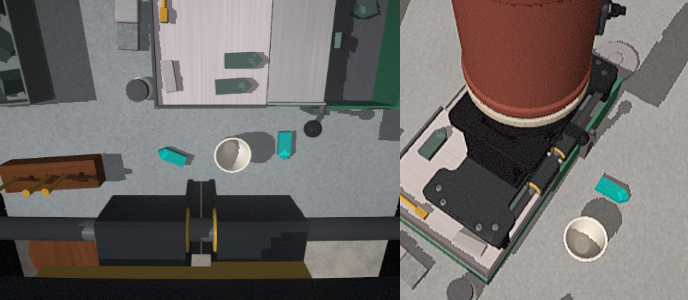

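The lever is home and the pan level. One stone lies at wrist-crop (366,8), the other close to the near box wall at (337,40), so I'll check its position by depth.

Run:
```python
from fit import *
s=env.sense(); print(np.round(s['contact_force'],1),np.abs(s['dq']).max().round(3))
mp=pose('wrist'); im,d=vision.snapshot('wrist')
a=im.astype(int); v,u=np.mgrid[0:170,440:560]; v=v.ravel();u=u.ravel()
o,r=ray('wrist',np.c_[u,v],mp); X=o+r*d[v,u][:,None]; W=own(X)
ok=(d[v,u]>0)&(W[:,1]>.112)&(W[:,1]<.222)&(np.abs(W[:,0])<.114)&(X[:,2]>.012)
k=np.zeros((420,560),np.uint8); k[v[ok],u[ok]]=1
n,l,st,c=cv2.connectedComponentsWithStats(k)
for i in range(1,n):
    if st[i,4]<25: continue
    m=l[v,u]==i; print(st[i,4],c[i].round(),'x',W[m,0].min().round(3),W[m,0].max().round(3),'y',W[m,1].min().round(3),W[m,1].max().round(3),'z',np.percentile(X[m,2],[5,50,95]).round(3))
for q in ('stub','chipped'):
  for z in vision.mark_of(q,'wrist')[:3]: print(q,round(z['score'],2),np.round(z['point']),own(onz('wrist',z['point'],.01,mp)).round(3))
cv2.imwrite('pics/w8.png',cv2.resize(im[0:170,360:560],None,fx=3.5,fy=3.5,interpolation=cv2.INTER_CUBIC)[:,:,::-1])
```

```text
[-0.6  0.4  0.4] 0.007
625 [507.  16.] x -0.059 -0.028 y 0.156 0.199 z [0.016 0.02  0.021]
256 [471.  58.] x -0.0 0.025 y 0.112 0.15 z [0.024 0.06  0.063]
stub 0.97 [508.  15.] [[-0.044  0.183]]
chipped 0.57 [462.  59.] [[0.009 0.131]]
```

View pics/w8.png

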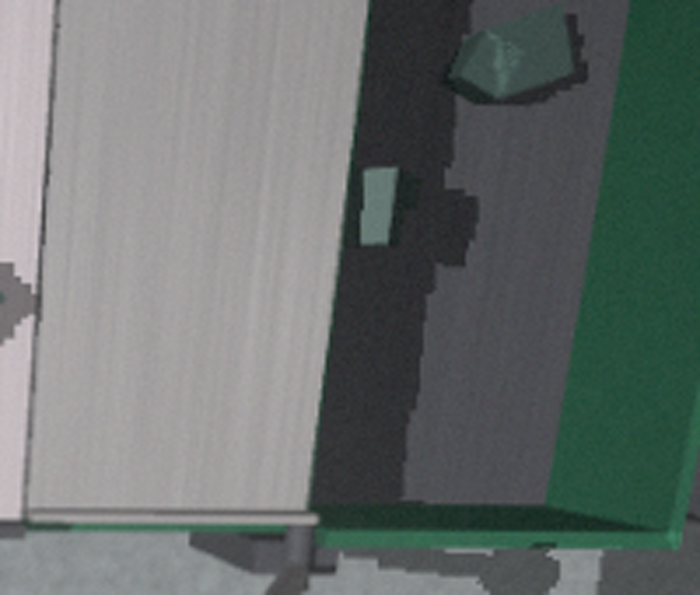

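The stub lies flat in the box at (515,55). The chipped stone stands on end against the near wall at (380,205), with its top at z = 0.063, below the 0.078 rim. Both are inside and still, the lever is home and the robot touches nothing.

```bash
python3 -c "
from cell import env
print(env.sign_off())"
```

```text
the job is handed in; nothing more can be done
None
```

Job handed in, with no verdict returned: the stub and the chipped stone are both in the scrap box (the chipped one standing on end, below the rim), the lever is back home, and in the pictures the sound blanks and bystanders look undisturbed.

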